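Load a lino block in the proofing press and jog the bed to the marker

ROBOT

A 6-joint arm with a two-finger parallel gripper is mounted at the origin on a cart in front of the work surface, level with it; the furniture and walls round the work are solid. World frame = base frame: x ahead of the robot, y to its left, z up, the work surface at z = 0. Lengths are in mm, angles in degrees, forces in N, time in s.
With the tool pointing down it reaches from about 225 to 875 mm from the base axis. Payload 3.4 kg.
Tool frame: the origin (TCP) lies at the very end of the fingers, on their centre line; the grasp point (between the pads) lies 19 mm behind it (robot.pinch_z is the distance from the TCP to the grasp point, in mm); z points along the fingers, y is the line along which they close (so a half turn about z gives the same grasp; the last joint's range is limited). The gripper opens to 85 mm and grips with 20 to 120 N. Pads are 22 mm wide; open, the fingers measure 114 mm over their backs; the gripper's body (76 mm by 85 mm) begins 54 mm behind the grasp point. The pads swing forward as they close: fully open they stand 13 mm farther back than shut.
Start: joints at [63.656, 15.808, 86.224, -0, 77.962, -6.933], TCP at [191.122, 542.342, 231.328] pointing down, gripper open.
Joint ranges: [-165.64, 165.64], [-43.16, 119.46], [12.63, 154.43], [-67.54, 247.53], [6.08, 155.33], [-154.97, 154.97]. Speed limits (degrees/s): [147.25, 147.25, 180, 180, 180, 180].

INTERFACE

Orientations are given as [roll, pitch, yaw] about the fixed x, y, z axes, in that order (R = Rz(yaw) Ry(pitch) Rx(roll)).
In Python, from bench import robot gives the robot as it stands. Calls block until the motion is done:
- robot.move_ptp(position, orientation): joint-space move of the TCP to a pose.
- robot.servo_line(position, ori=None, feed=150): straight line of the TCP; ori=None keeps the orientation; feed is the mean speed in mm/s.
- robot.set_joints(angles): joint-space move.
- robot.gripper_to(opening): finger opening in mm; the grip force is fixed at half the most; returns when the fingers have stopped.
- robot.dwell(seconds).
- robot.inverse_kinematics(position, orientation): joint angles nearest the present ones, or None.
- robot.get_state(): the state.
- robot.get_image(name): name is "scene" or "top"; returns the picture (400x640x3 uint8, red, green, blue); there is no depth.
- robot.camera_params(name): a dict with "fx", "fy", "cx", "cy" (pixels), "xyz" and "orientation" of the camera in the world. Camera axes: x right, y up, looking along -z (the intrinsics and any distortion apply to the point x, -y, -z); pixel columns grow to the right and rows downward; lengths in mm; the calibration is good to about 2 mm. A picture is of the moment at which its call begins. camera_params takes no time and is no camera call.
A pose or a line that the arm cannot do raises robot.PlanningError and nothing moves.
- robot.finish_job(): hands the job in; it is judged then, once.
The state is a dict: "time_s": time; "joints": joint angles; "dq": joint speeds; "tau": joint torques, N m; "tcp_pos": TCP position; "orientation": TCP orientation; "ft_force": force on the tool from outside, world axes, zero at the start; "wrist_torque": the same for the moment, N m; "gripper_width": finger opening in mm; "finger_force": force on a finger pad.
Only numpy, scipy, OpenCV 4.12 (cv2) and the standard library are available. Lean on these libraries where they do the work, as an engineer would, in place of code of your own. Each camera call takes 0.05 s, during which the arm holds its last target. There are 200 camera calls.

TASK

Take the cork block off the bed of the small proofing press and lay it aside on the bench, then seat the lino block face up in the nest on the bed, its tab in the notch, flat on the nest floor. Then keep the big green jog button held down until the bed's red pointer has come level with the green stop marker, and let go: the bed runs only one way, toward the roller, so stop it there. Leave the pots, the ink bottle and the stop marker where they are, and do not shove the bed by hand.

Things in the scene. Friction and masses are not known exactly. Their poses are not given: they have to be found in the camera images.
- proof_press: Small motor proofing press, fixed to the bench. Grey base 124 x 286 x 18 mm (x -62 to 62, y -158 to 128 in its frame). Origin on the bench top; x away from the robot, y along the bed's travel, toward the roller. Grey button box at x -122 to -62, y -145 to -65, top at z 26. Marker rail at x -78 to -62, y -55 to 15, up to z 12.
- roller_mid (a point): Middle of the raised black roller, 74 mm above the bench: 32 mm diameter, axis along the press's x, between two blue cheeks 71 mm either side (14 x 40 mm, feet to 91 mm, screws up to 84 mm above the bench). The roller's underside is 58 mm above the bench: a seated lino block (top at 54 mm) passes under it, one not seated jams.
- bed: The moving aluminium bed, 100 (x) by 130 mm (y), top 30 mm above the bench. Origin: centre of the nest floor, which is the bed's top; axes as the press. The nest is a black frame, inside 65 (x) by 97 mm (y), walls 8 mm thick, 9 mm high, rounded on top, with a 29 mm notch in the middle of its +y end wall (roller side). The lino block has about 2.5 mm play each side.
- nest_notch (a point): Middle of the notch in the nest's end wall at floor level, 54.5 mm from the bed's origin along +y.
- pointer (a point): Tip of the red pointer (8 mm wide) on the bed's front edge (robot side), 29 mm above the bench; moves with the bed, at x = -59 mm, y = -40 mm from the bed's origin.
- marker_tip (a point): Tip of the green stop marker (a clamp 18 x 10 x 14 mm on the rail in front of the bed, tip 3 mm wide); same height and same x in the press's frame as the pointer. Axes as the press. The pointer starts 55 to 125 mm short of it (on the -y side) and must end level with it in y.
- jog_top (a point): Centre of the top of the big green jog button (36 mm diameter, 51 mm above the bench when up) on the button box. Pressed straight down; momentary, spring return: 3 N to start, 6 N fully down after 8 mm.
- jog_button (a joint): Depth of the jog button, m: 0 up, 0.008 fully down. While it is down by more than about 3 mm the motor drives the bed along the press's +y at a steady 25 mm/s, loaded or not, over up to 140 mm; when it comes up a pawl stops the bed within 3 mm and holds it. The bed never runs back.
- lino_block: Loose lino printing block, wood with a green lino face on top: 60 mm (its x) by 92 mm (its y) by 24 mm high, 0.1 to 0.2 kg, with a wooden tab 24 mm wide, 12 mm long and 18 mm high in the middle of its +y end. Origin at the centre of the 60 x 92 underside; lies face up on the bench, its yaw varies widely. It fits the nest one way round only: its axes then match the nest's.
- block_tab (a point): Middle of the block's tab at its underside, 54.5 mm from the block's origin along its +y.
- cork_block: Loose cork sanding block, 55 (x) by 95 (y) by 35 mm, 60 g, lying across the nest's side walls (its underside 39 mm above the bench at the start, its y axis within 0.45 rad of the press's x axis). The bench in front of the press (x 0.38 to 0.44, y -0.15 to 0.1) is free. Origin at the centre of its underside.
- yellow_pot: Bystander: yellow-lidded paint pot, 62 mm diameter, 53 mm high, origin at the centre of its underside.
- navy_pot: Bystander: dark blue paint pot with yellow lid, 58 mm diameter, 58 mm high, origin at the centre of its underside.
- red_ink: Bystander: ink bottle with red label and dark cap, 38 mm diameter, 60 mm high, origin at the centre of its underside.

How it is judged (in metres and radians):
On the way, in this order (a step that is already met when the one before it is completed fails the run):
1. the cork block lies on the bench, off the press (height (world z) of cork_block between -0.02 and 0.0375 m and contact force between cork_block and proof_press below 0.05 N and contact force between the fingers and cork_block below 0.1 N), for 0.2 s.
2. the lino block is seated in the nest, let go, with the bed still more than 45 mm short of the marker (z of lino_block in the frame of bed between -0.003 and 0.003 m and horizontal distance between lino_block and bed below 0.006 m and horizontal distance between block_tab and nest_notch below 0.008 m and angle between lino_block's own z axis and vertical below 0.06 rad and contact force between the fingers and lino_block below 0.1 N and y of pointer in the frame of marker_tip below -0.045 m), for 0.2 s.
3. the jog button is held down for at least 1.5 s on end (value of joint jog_button above 0.003 m), for 1.5 s.
At the end, for the whole second after the job is handed in: Cork block at rest on the bench, clear of the press; lino block level in the nest, within 3 mm of its floor and 6 mm of its centre, tab in the notch (8 mm); pointer within 7 mm of the marker tip along the travel; button up, bed still, block let go (all of step 1 and z of lino_block in the frame of bed between -0.003 and 0.003 m and horizontal distance between lino_block and bed below 0.006 m and horizontal distance between block_tab and nest_notch below 0.008 m and angle between lino_block's own z axis and vertical below 0.06 rad and contact force between the fingers and lino_block below 0.1 N and y of pointer in the frame of marker_tip between -0.007 and 0.007 m and linear speed of bed below 0.003 m/s and value of joint jog_button below 0.001 m and linear speed of each of cork_block, lino_block below 0.02 m/s); the robot touches nothing.
It fails at once if a pot or the ink bottle is shifted more than 20 mm or tipped (distance of any of yellow_pot, navy_pot, red_ink from where it was at the start of the episode above 0.02 m or angle between any of yellow_pot, navy_pot, red_ink's own z axis and vertical above 0.3 rad).
It fails at once if the stop marker is shifted (distance of marker_tip from where it was at the start of the episode above 0.005 m).
It fails at once if the robot pushes the bed itself with more than 12 N (contact force between any of the fingers, the arm and bed above 12 N).
It also fails if it takes over 58 s, if anything falls off the work surface, if the arm or the gripper's body presses on something with over 40 N, if the wrist force passes 120 N, or if a joint passes its speed limit or range.

## Working session

There is one attempt and no reset: what is moved stays moved. The work goes in short steps, each a Python script; the robot and the scene stay as the last script left them, time stands still between calls to the robot, and variables do not carry over. Pictures are saved under pics/ and viewed, at most 10 in all, crops included, and the job is handed in when it is done.

```bash
mkdir -p pics; ls
python3 - <<'E'
from bench import robot
import cv2
for n in("scene","top"):
    p=robot.camera_params(n);print(n,p)
    cv2.imwrite(f"pics/{n}0.png",robot.get_image(n)[:,:,::-1])
print(robot.get_state())
E
```

```text
pics
scene {'fx': 427.1712943948172, 'fy': 427.1712943948172, 'cx': 323.7222826630982, 'cy': 194.62597539304406, 'xyz': array([  118.06532122, -1086.81050691,   532.39070673]), 'orientation': array([ 64.23934023,  -0.29253631, -24.65753251])}
top {'fx': 449.05474699607083, 'fy': 449.05474699607083, 'cx': 309.20550526343294, 'cy': 198.98422200197302, 'xyz': array([ 383.18442181, -205.56179068, 1073.42746268]), 'orientation': array([  6.98615063,   0.98195921, -90.07208428])}
{'time_s': 0.1, 'joints': array([ 6.36564154e+01,  1.58441877e+01,  8.62859904e+01,  1.94702858e-03,
        7.79614739e+01, -6.93441838e+00]), 'dq': array([ 0.02141008,  0.03752145, -0.28627994, -0.06662037, -0.03574657,
       -0.04824879]), 'tau': array([ 1.36721763e-03, -4.17697513e+01, -2.46406120e+01, -7.15041551e-05,
        5.66784336e-03,  1.54019688e-05]), 'tcp_pos': array([190.88868586, 541.91596597, 230.53806304]), 'orientation': array([-1.79909248e+02, -1.29550707e-02,  1.60590416e+02]), 'ft_force': array([ 0.53281072,  0.88885146, -0.65793812]), 'wrist_torque': array([-0.03157844, -0.03356989, -0.04145982]), 'finger_force': 0.0, 'gripper_width': 85.627726002721}
```

View pics/top0.png

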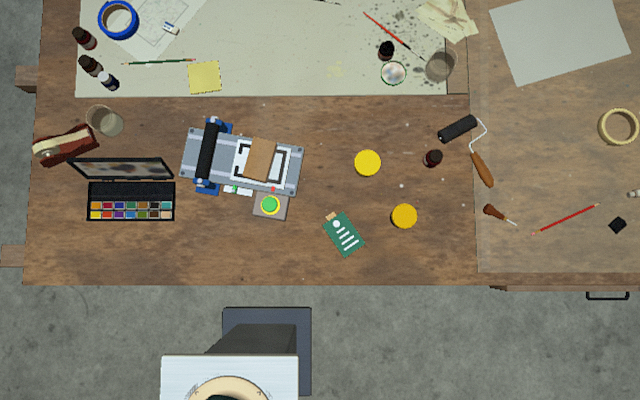

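View pics/scene0.png

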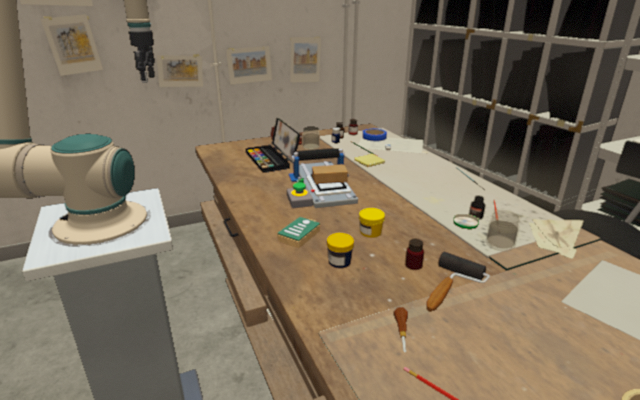

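The top view shows the press at about (245,165), with the roller at (208,152), cork at (260,157), and jog button at (270,205). The lino block is at (345,232), with its tab at (331,216). The pots are at (367,162) and (404,216), and the ink is at (433,158). I'll take an enlarged crop for detail.

```bash
cat > h.py <<'E'
import numpy as np,cv2
from scipy.spatial.transform import Rotation as R
from bench import robot
def cam(n):
    p=robot.camera_params(n); return p,R.from_euler('xyz',p['orientation'],degrees=True).as_matrix(),np.array(p['xyz'])
def ray(n,uv,z):
    """pixels -> world points on plane z"""
    p,M,c=cam(n); uv=np.atleast_2d(uv).astype(float)
    d=np.c_[(uv[:,0]-p['cx'])/p['fx'],-(uv[:,1]-p['cy'])/p['fy'],-np.ones(len(uv))]@M.T
    return c+d*((z-c[2])/d[:,2])[:,None]
def proj(n,X):
    p,M,c=cam(n); q=(np.atleast_2d(X)-c)@M
    return np.c_[p['cx']-p['fx']*q[:,0]/q[:,2],p['cy']+p['fy']*q[:,1]/q[:,2]]
def blobs(im,lo,hi,roi,amin=4):
    """HSV mask in roi (x0,y0,x1,y1) -> contours in full-image pixels, largest first"""
    x0,y0,x1,y1=roi
    m=cv2.inRange(cv2.cvtColor(im[y0:y1,x0:x1],cv2.COLOR_RGB2HSV),np.array(lo),np.array(hi))
    n,l,s,c=cv2.connectedComponentsWithStats(m)
    o=[(s[i,4],c[i]+[x0,y0],np.argwhere(l==i)[:,::-1]+[x0,y0]) for i in range(1,n) if s[i,4]>=amin]
    return sorted(o,key=lambda t:-t[0])
E
python3 - <<'E'
from h import *
im=robot.get_image("top")
cv2.imwrite("pics/c1.png",cv2.resize(im[105:265,170:375,::-1],None,fx=3.75,fy=3.75,interpolation=cv2.INTER_CUBIC))
roi=(170,105,400,265)
for nm,lo,hi in[("green",(45,80,40),(95,255,255)),("red",(0,130,90),(6,255,255)),("red2",(174,130,90),(180,255,255)),("blue",(100,120,60),(125,255,255))]:
    for a,c,p in blobs(im,lo,hi,roi)[:6]: print(nm,a,c.round(1),cv2.minAreaRect(p.astype(np.float32)))
s=robot.get_image("scene")
cv2.imwrite("pics/c2.png",cv2.resize(s[140:250,260:380,::-1],None,fx=5,fy=5,interpolation=cv2.INTER_CUBIC))
E
```

```text
green 770 [343.1 233.9] ((343.1940612792969, 234.05801391601562), (38.8960075378418, 25.2982177734375), 55.304847717285156)
green 176 [269. 204.] ((269.0, 204.0), (14.0, 14.0), 90.0)
green 28 [234.4 188.4] ((234.0, 188.5), (9.0, 4.0), 90.0)
green 5 [170. 205.] ((170.0, 205.0), (4.0, 0.0), -90.0)
red 13 [272.6 188.5] ((272.5, 188.5), (3.0, 3.0), 90.0)
blue 153 [208.8 189.7] ((207.3159942626953, 187.5120086669922), (22.45012664794922, 11.627554893493652), 10.304847717285156)
blue 56 [228.2 127.2] ((227.5, 128.0), (10.0, 7.0), 90.0)
blue 45 [205.7 182. ] ((205.80001831054688, 181.90000915527344), (7.602630138397217, 6.260990142822266), 26.56505012512207)
blue 34 [218.6 122.2] ((218.55885314941406, 122.26472473144531), (6.5484619140625, 5.093247413635254), 14.03624439239502)
blue 25 [194.8 180.2] ((195.0, 180.0), (6.0, 4.0), 90.0)
blue 19 [207.6 120.1] ((207.5, 120.0), (4.0, 3.0), 90.0)
```

View pics/c1.png

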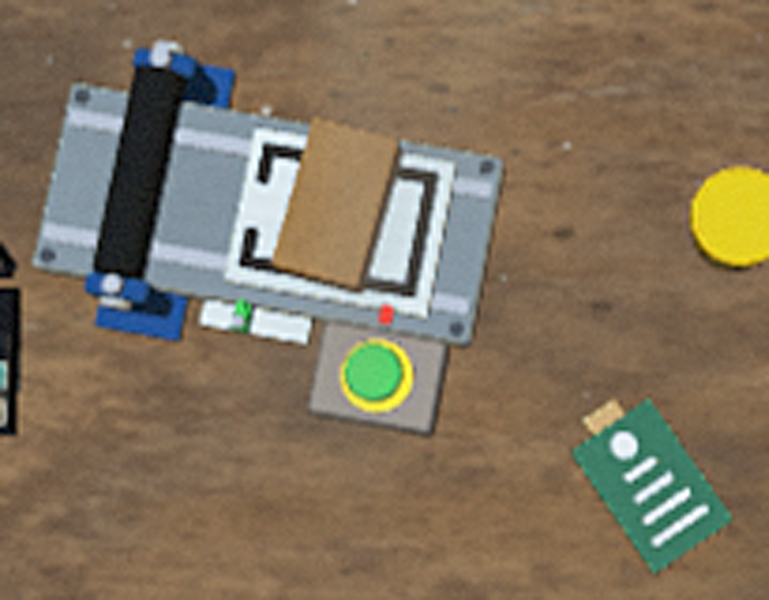

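View pics/c2.png

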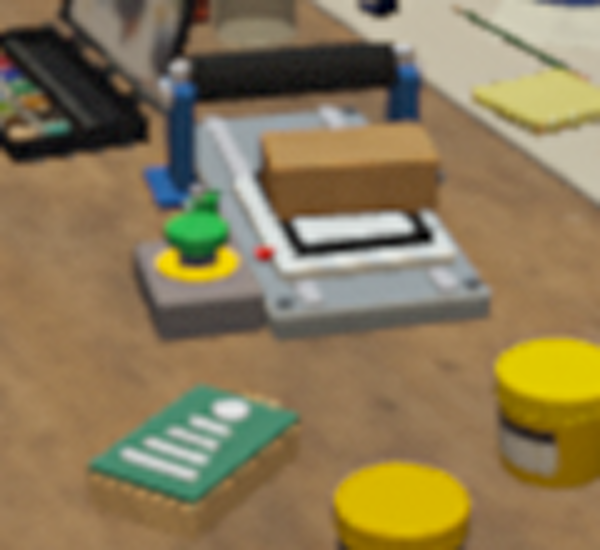

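The crop clearly shows these corners:
- **Bed:** about (255,128), (455,163), (430,317), (226,282).
- **Cork top:** (315,117), (400,143), (360,290), (273,260).
- **Lino:** (573,453), (650,399), (732,520), (658,573), tab at the upper left.

The marker is at about (242,318) and the pointer at (387,315). Next I'll fit these from masks.

```bash
cat > m.py <<'E'
from h import *
K=4; X0,Y0,X1,Y1=170,105,375,265
def quad(im,lo,hi,seed,close=0,roi=(X0,Y0,X1,Y1)):
    """min-area rectangle corners (image px) of the coloured blob at/near seed px, on a 4x upsampled crop"""
    x0,y0,x1,y1=roi
    b=cv2.resize(im[y0:y1,x0:x1],None,fx=K,fy=K,interpolation=cv2.INTER_CUBIC)
    m=cv2.inRange(cv2.cvtColor(b,cv2.COLOR_RGB2HSV),np.array(lo),np.array(hi))
    m=cv2.morphologyEx(m,cv2.MORPH_OPEN,np.ones((3,3)))
    if close: m=cv2.morphologyEx(m,cv2.MORPH_CLOSE,np.ones((close,close)))
    cs,_=cv2.findContours(m,cv2.RETR_EXTERNAL,cv2.CHAIN_APPROX_NONE)
    s=((np.array(seed)+.5-[x0,y0])*K-.5)
    cs=[c for c in cs if cv2.contourArea(c)>300]
    c=max(cs,key=lambda c:cv2.pointPolygonTest(c,tuple(map(float,s)),True))
    return (c[:,0]+.5)/K-.5+[x0,y0]
def rect(n,px,z):
    w=ray(n,px,z)[:,:2].astype(np.float32)
    (c,s,a)=cv2.minAreaRect(w)
    if s[0]<s[1]: s=s[::-1];a+=90
    return np.array(c),np.array(s),(a+90)%180-90   # long side direction, deg
E
python3 - <<'E'
from m import *
im=robot.get_image("top")
f=lambda x,y:(x/3.75+169.6,y/3.75+104.6)
hsv=cv2.cvtColor(im,cv2.COLOR_RGB2HSV)
for nm,p in dict(cork=(335,200),bedL=(275,200),bedR=(395,230),base=(210,170),lino=(690,500),wood=(550,400),box=(330,400),btn=(372,370),rail=(290,327)).items():
    u,v=f(*p);print(nm,hsv[int(round(v)),int(round(u))])
cc=lambda pts,z:ray("top",[f(*p) for p in pts],z)[:,:2].round(1).tolist()
print("hand base18",cc([(75,84),(503,160),(470,345),(35,262)],18))
print("hand bed30",cc([(255,128),(455,163),(428,317),(226,282)],30))
print("hand cork74",cc([(315,117),(400,143),(360,290),(273,260)],74))
print("hand lino24",cc([(573,453),(650,399),(732,520),(658,573)],24), "tab18",cc([(604,415)],18))
print("roller top90", cc([(145,168)],90),"btn51",cc([(372,370)],51))
print("pots",cc([(740,217)],53))
print("lino",rect("top",quad(im,(45,60,30),(95,255,255),f(690,500),9),24))
print("cork",rect("top",quad(im,(8,90,110),(22,255,255),f(335,200)),74))
for s in((275,200),(395,230),(440,240)): print("bed",rect("top",quad(im,(0,0,195),(180,40,255),f(*s),5),30))
for n,roi in(("top",(170,105,400,265)),("scene",(260,140,350,200))):
    I=robot.get_image(n)
    for a,c,p in blobs(I,(50,130,60),(75,255,255),roi)[:3]: print(n,"green",a,c.round(1),ray(n,c,29)[0,:2].round(1),ray(n,c,51)[0,:2].round(1))
    for a,c,p in blobs(I,(0,130,90),(6,255,255),roi)[:2]: print(n,"red",a,c.round(1),ray(n,c,29)[0,:2].round(1))
E
```

```text
cork [ 16 110 167]
bedL [101  18 235]
bedR [ 98  22 225]
base [104  52 158]
lino [ 78 145 118]
wood [ 16 100 127]
box [ 16  18 156]
btn [ 65 142 208]
rail [ 99  19 233]
hand base18 [[689.6, 102.5], [637.8, -174.6], [518.4, -153.8], [572.8, 124.5]]
hand bed30 [[656.6, -17.1], [633.1, -144.6], [534.6, -128.0], [557.3, -0.6]]
hand cork74 [[651.7, -61.6], [635.2, -113.6], [544.8, -90.2], [563.3, -37.4]]
hand lino24 [[449.5, -218.5], [483.2, -266.8], [407.8, -316.7], [375.3, -270.6]] tab18 [[473.7, -238.2]]
roller top90 [[616.7, 37.7]] btn51 [[498.9, -95.4]]
pots [[592.7, -321.6]]
lino (array([ 429.47714233, -267.1661377 ]), array([92.71556091, 61.14262772]), 34.27048873901367)
cork (array([ 543.23510742, -104.35066223]), array([468.00244141, 365.24246216]), 89.95018005371094)
bed (array([598.34002686, -60.08435822]), array([203.62162781, 100.75962067]), 79.30025482177734)
bed (array([ 590.23944092, -108.306633  ]), array([64.33231354, 21.72195053]), -11.995002746582031)
bed (array([598.34002686, -60.08435822]), array([203.62162781, 100.75962067]), 79.30025482177734)
top green 169 [269.1 203.8] [500.3 -93.9] [497.8 -96.2]
top green 15 [234.6 187.1] [540.  -11.9] [536.7 -16. ]
top red 14 [272.5 188.5] [ 536.4 -101.4]
scene green 92 [299.1 185.4] [517.1 -56.4] [ 499.6 -101.4]
scene red 5 [312.2 190.4] [ 537.7 -102.4]
```

Run:
```python
from m import *
g=robot
def D(y): return [180,0,y]
for p,y in(([599,-75.5,45],165),([405,20,6],90),([429.5,-267.2,6],34.1),([595,-73,36],79.4),([498,-96,60],79.4)): print(g.inverse_kinematics(p,D(y)))
t=lambda s:print(s,round(g.get_state()['time_s'],2),g.get_state()['gripper_width'].round(1),g.get_state()['finger_force'])
g.move_ptp([599,-75.5,130],D(165));t('above')
g.servo_line([599,-75.5,46],feed=120)
g.gripper_to(50);t('grip')
g.servo_line([599,-75.5,110],feed=150);t('lift')
g.move_ptp([405,20,60],D(90))
g.servo_line([405,20,8],feed=80);print(g.get_state()['ft_force'],g.get_state()['tcp_pos'])
g.gripper_to(85);t('rel')
g.servo_line([405,20,90],feed=200)
g.move_ptp([429.5,-267.2,130],D(34.1));t('lino')
im=g.get_image("top")
cv2.imwrite("pics/c3.png",cv2.resize(im[105:265,170:375,::-1],None,fx=3.75,fy=3.75,interpolation=cv2.INTER_CUBIC))
```

```text
[-13.78462793  27.07650605  97.36741781   0.          55.55607615
 -88.78462793]
[-7.02753350e+00  1.71752934e+01  1.24528741e+02 -2.54444375e-14
  3.82959652e+01 -7.02753350e+00]
[-3.97723536e+01  2.34608294e+01  1.12326450e+02 -2.54444375e-14
  4.42127208e+01  1.61276464e+01]
[-1.36426835e+01  2.73642834e+01  9.84776362e+01 -2.54444375e-14
  5.41580804e+01 -3.04268350e+00]
[-1.87760514e+01  1.92560703e+01  1.08728368e+02 -2.54444375e-14
  5.20155620e+01 -8.17605139e+00]Traceback (most recent call last):
  File "<stdin>", line 6, in <module>
  File "<stdin>", line 5, in <lambda>
AttributeError: 'float' object has no attribute 'round'
```

```bash
cat >> m.py <<'E'
def D(y): return [180,0,y]
def t(s):
    q=robot.get_state();print(s,round(q['time_s'],2),'w',round(float(q['gripper_width']),1),'f',round(float(q['finger_force']),1),'tcp',q['tcp_pos'].round(1),'ft',q['ft_force'].round(1))
E
python3 - <<'E'
from m import *
g=robot
t('above')
g.servo_line([599,-75.5,46],feed=120)
g.gripper_to(50);t('grip')
g.servo_line([599,-75.5,110],feed=150);t('lift')
g.move_ptp([405,20,60],D(90))
g.servo_line([405,20,8],feed=80);t('down')
g.gripper_to(85);t('rel')
g.servo_line([405,20,90],feed=200)
g.move_ptp([429.5,-267.2,130],D(34.1));t('lino')
im=g.get_image("top")
cv2.imwrite("pics/c3.png",cv2.resize(im[105:265,170:375,::-1],None,fx=3.75,fy=3.75,interpolation=cv2.INTER_CUBIC))
E
```

```text
above 2.99 w 85.1 f 0.0 tcp [599.1 -74.6 130.2] ft [0.1 0.8 0.8]
grip 4.23 w 53.9 f 63.9 tcp [599.8 -75.7  47.2] ft [-0.3  0.5  5.3]
lift 4.81 w 54.1 f 63.3 tcp [598.3 -75.4 109.4] ft [ 0.5 -0.6 -0.9]
down 6.89 w 54.0 f 64.1 tcp [404.5  20.    8.2] ft [-2.8 -0.5  7.3]
rel 7.31 w 84.9 f 0.0 tcp [405.1  20.    7.9] ft [ 0.9 -0.6  0.1]
lino 8.98 w 85.3 f 0.0 tcp [ 428.9 -265.6  129. ] ft [0.7 0.  1.5]
```

View pics/c3.png

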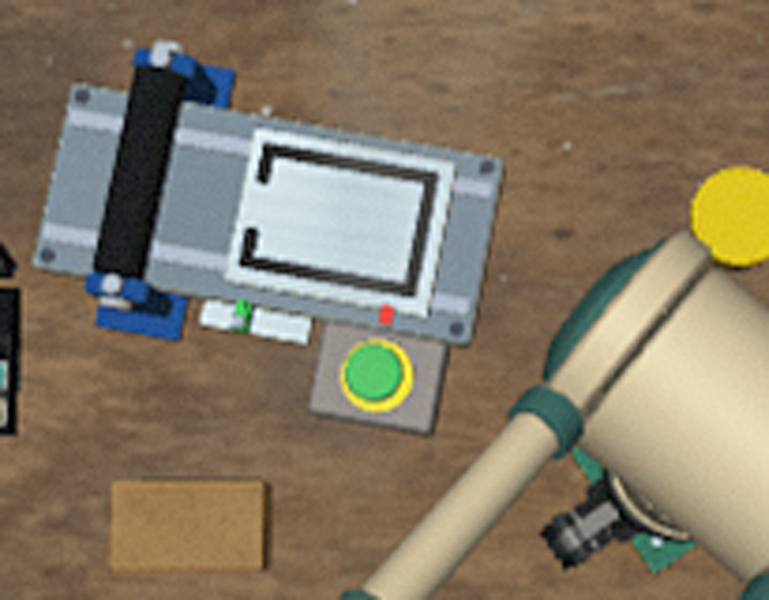

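The bench is clear: the cork lies at crop (187,525), off the press. The nest frame is fully visible, with outer corners at about (262,144), (440,172), (414,298), (241,267). Next I'll measure the camera bias from the cork and refine the nest position.

Run:
```python
from m import *
im=robot.get_image("top")
f=lambda x,y:(x/3.75+169.6,y/3.75+104.6)
cc=lambda pts,z:ray("top",[f(*p) for p in pts],z)[:,:2]
print("cork",cc([(111,480),(266,481),(263,571),(110,570)],35).mean(0))
# black nest frame: dark pixels in the bed area
x0,y0,x1,y1=230,138,292,188
b=cv2.resize(im[y0:y1,x0:x1],None,fx=4,fy=4,interpolation=cv2.INTER_CUBIC)
m=(b.max(2)<110).astype(np.uint8)
n,l,s,_=cv2.connectedComponentsWithStats(m)
i=1+np.argmax(s[1:,4]); p=(np.argwhere(l==i)[:,::-1]+.5)/4-.5+[x0,y0]
for z in(30,36,39): print("nest",z,s[i],rect("top",p,z))
# whole bed: bright pixels connected, hand corners
bed=cc([(255,128),(455,163),(430,317),(226,282)],30);print("bed",bed.mean(0))
```

```text
cork [404.82207433  19.20021413]
nest 30 [  15   22  212  162 6358] (array([597.08361816, -71.07024384]), array([113.47885132,  81.18800354]), 79.47421264648438)
nest 36 [  15   22  212  162 6358] (array([595.85357666, -71.84359741]), array([112.8263092 ,  80.72120667]), 79.47419738769531)
nest 39 [  15   22  212  162 6358] (array([595.23858643, -72.23029327]), array([112.50005341,  80.48776245]), 79.47420501708984)
bed [595.40836234 -72.86160615]
```

Run:
```python
from m import *
g=robot
P=[429.5,-267.3]; N=[595.4,-72.3]
g.servo_line(P+[6.5],feed=120);t('at')
g.gripper_to(52);t('grip');z0=g.get_state()['tcp_pos'][2]
g.servo_line(P+[110],feed=150)
g.move_ptp(N+[100],D(79.4));t('above')
g.servo_line(N+[48],feed=80);g.dwell(.2);t('48')
f0=g.get_state()['ft_force'][2]
for z in np.arange(46,36,-1.5):
    g.servo_line(N+[float(z)],feed=25)
    f=g.get_state()['ft_force'][2]-f0
    print(round(float(z),1),round(f,1))
    if abs(f)>7: break
t('down')
im=g.get_image("top")
cv2.imwrite("pics/c4.png",cv2.resize(im[105:265,170:375,::-1],None,fx=3.75,fy=3.75,interpolation=cv2.INTER_CUBIC))
s=g.get_image("scene")
cv2.imwrite("pics/c5.png",cv2.resize(s[120:220,270:390,::-1],None,fx=5,fy=5,interpolation=cv2.INTER_CUBIC))
```

```text
at 10.27 w 85.2 f 0.0 tcp [ 430.  -267.6    7.1] ft [-0.1 -0.3 -0.1]
grip 10.62 w 58.5 f 64.9 tcp [ 429.9 -267.6    7.5] ft [-0.3 -0.   3.8]
above 12.47 w 58.1 f 64.4 tcp [594.5 -73.2  99.4] ft [ 1.1 -0.5 -1.9]
48 13.47 w 58.5 f 64.4 tcp [595.9 -72.4  48.7] ft [ 0.3  1.6 -1.8]
46.0 0.1
44.5 0.7
43.0 0.1
41.5 0.6
40.0 0.1
38.5 0.1
37.0 4.6
down 15.22 w 58.6 f 64.8 tcp [595.7 -72.4  37.5] ft [-0.1 -0.4  2.8]
```

View pics/c5.png

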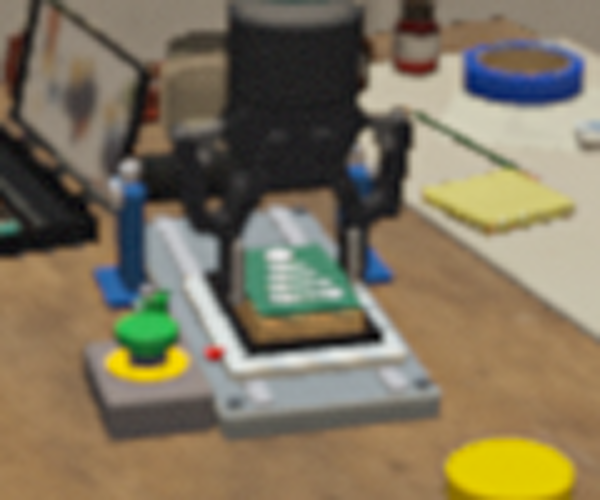

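The block sits in the nest at floor height: TCP is 37.5, which is 30 above the grasp height of 7.5. I'll release it, retreat and verify.

Run:
```python
from m import *
g=robot
g.gripper_to(85);t('rel')
g.servo_line([595.4,-72.3,110],feed=150)
g.move_ptp([420,-150,110],D(169.4))
g.gripper_to(0);t('clear')
f=lambda x,y:(x/3.75+169.6,y/3.75+104.6)
im=g.get_image("top")
c=proj("top",[[596,-72,54]])[0]
print("lino",rect("top",quad(im,(45,60,30),(95,255,255),c,9),54))
cv2.imwrite("pics/c6.png",cv2.resize(im[115:215,200:300,::-1],None,fx=6,fy=6,interpolation=cv2.INTER_CUBIC))
```

```text
rel 15.7 w 84.8 f 0.0 tcp [595.4 -72.3  36.8] ft [ 0.6 -0.7 -0.2]
clear 18.71 w 0.3 f 0.0 tcp [ 420. -150.  110.] ft [-0.2 -0.3 -0.3]
lino (array([596.54718018, -72.08835602]), array([94.61083984, 62.05384445]), 79.99299621582031)
```

View pics/c6.png

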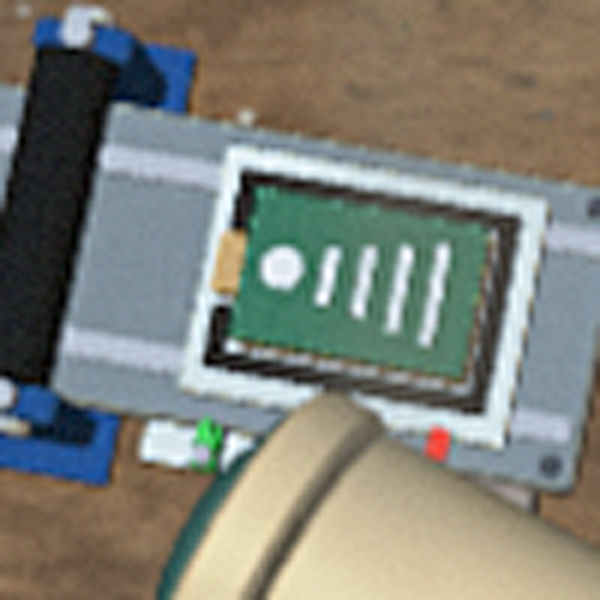

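The block is seated squarely with its tab in the notch. The marker is at about (208,430) and the pointer at (440,443). Next is a first jog kept deliberately short, then a measurement.

```bash
cat >> m.py <<'E'
B=[498.,-96.3]
U=np.array([np.sin(np.radians(10.6)),np.cos(np.radians(10.6))])
def press(T):
    robot.servo_line(B+[45.],feed=80); t0=robot.get_state()['time_s']; robot.dwell(T); t('pressed'); robot.servo_line(B+[56.],feed=80)
def gap(tag):
    robot.servo_line(B+[100.],feed=200); robot.move_ptp([390,-190,110],D(169.4)); robot.dwell(.1)
    im=robot.get_image("top"); Z=29
    r=blobs(im,(0,130,90),(6,255,255),(215,165,300,200)); r2=blobs(im,(50,130,60),(75,255,255),(225,178,245,195))
    if r: print('red',r[0][:2],'s',ray("top",r[0][1],Z)[0,:2]@U)
    if r2: print('green',r2[0][:2],'s',ray("top",r2[0][1],Z)[0,:2]@U,'s top rows',ray("top",r2[0][2][r2[0][2][:,1]<=r2[0][2][:,1].min()+1].mean(0),Z)[0,:2]@U)
    cv2.imwrite(f"pics/{tag}.png",cv2.resize(im[145:215,200:300,::-1],None,fx=8,fy=8,interpolation=cv2.INTER_CUBIC)); t(tag)
E
python3 - <<'E'
from m import *
print(robot.inverse_kinematics([390,-190,110],D(169.4)))
robot.move_ptp(B+[75.],D(169.4)); robot.servo_line(B+[56.],feed=100); t('ready')
press(2.4); gap('g1')
E
```

```text
[ -35.17978655   10.06069804  113.35460475    0.           56.58469721
 -114.57978655]
ready 19.58 w -0.0 f 0.0 tcp [497.1 -96.7  56.1] ft [ 0.1  0.5 -0.1]
pressed 22.27 w 0.2 f 2.4 tcp [498.  -96.2  45. ] ft [ 3.3 -0.5  5.7]
red (np.int32(13), array([244.15384615, 183.46153846])) s 67.14839552105653
green (np.int32(15), array([234.6       , 187.13333333])) s 87.61424337345454 s top rows 88.72391657100124
g1 23.7 w 0.2 f 0.0 tcp [ 390.8 -189.4  109.6] ft [-1.1 -0.4  0.3]
```

View pics/g1.png

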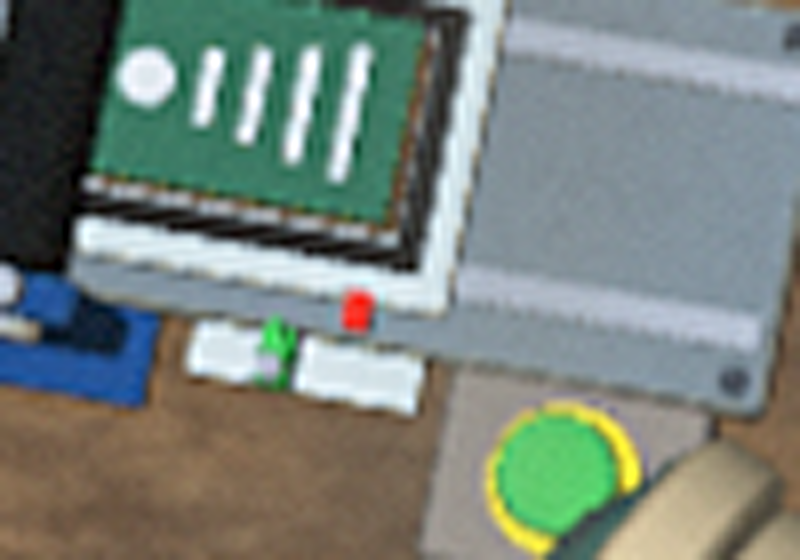

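The pointer is now at crop (358,312) and the marker tip at (280,322). The gap is about 21.5 mm, and the first press calibrates to 25 mm/s × (dwell + 0.325 s), so the second dwell is 0.53 s.

Run:
```python
from m import *
robot.move_ptp(B+[75.],D(169.4)); robot.servo_line(B+[56.],feed=100)
press(.53); gap('g2')
```

```text
pressed 25.5 w 0.2 f 2.3 tcp [498.6 -96.5  45.3] ft [ 3.1 -3.   4. ]
red (np.int32(13), array([235.92307692, 181.69230769])) s 87.16348643621619
green (np.int32(16), array([234.625, 187.   ])) s 87.62048085238355 s top rows 88.55564077390167
g2 26.93 w 0.0 f 0.0 tcp [ 390.8 -189.4  109.6] ft [ 0.4 -0.3 -0.2]
```

View pics/g2.png

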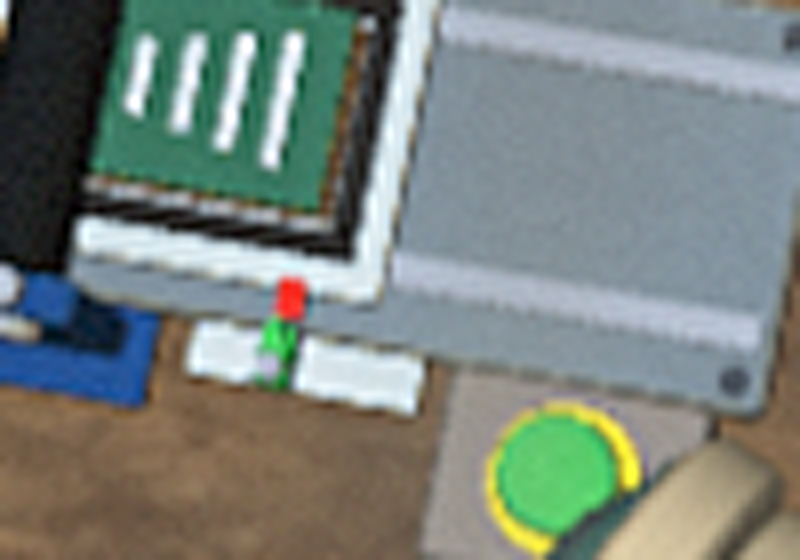

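The red pointer at (290,300) now lines up with the green marker tip at (283,325) along the press x axis, within about 1.5 mm. The block is still seated, so I'm handing in.

```bash
python3 -c "
from bench import robot
print(robot.finish_job())"
```

```text
the job is handed in; nothing more can be done
None
```

I handed the job in at about 27 s of the 58 s limit: cork laid on the bench, lino block seated in the nest with its tab in the notch, and the bed stopped with its pointer about 1.5 mm from the marker by camera; I got no verdict back.

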